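Snap the clip cover onto the flow-cell module and keep it pressed

ROBOT

A 6-joint arm with a two-finger parallel gripper is mounted at the origin on a cart in front of the work surface, level with it; the furniture and walls round the work are solid. World frame = base frame: x ahead of the robot, y to its left, z up, the work surface at z = 0. Lengths are in m, angles in degrees, forces in N, time in s.
With the tool pointing down it reaches from about 0.25 to 0.725 m from the base axis. Payload 4 kg.
Tool frame: the origin (TCP) lies at the very end of the fingers, on their centre line; the grasp point (between the pads) lies 19 mm behind it; z points along the fingers, y is the line along which they close (so a half turn about z gives the same grasp; the last joint's range is limited). The gripper opens to 85 mm and grips with 20 to 120 N. Pads are 22 mm wide; open, the fingers measure 114 mm over their backs; the gripper's body (76 mm by 85 mm) begins 54 mm behind the grasp point. The pads swing forward as they close: fully open they stand 13 mm farther back than shut.
Start: joints at [-65.661, 13.785, 0.286, 76.501, 0, 90], TCP at [0.206, -0.456, 0.231] pointing down, gripper open.
Joint ranges: [-155.79, 155.79], [-60.16, 107.12], [-62.33, 73.08], [-114, 123.19], [-81.49, 82.49], [-180, 180]. Speed limits (degrees/s): [159.86, 159.86, 180, 180, 180, 180].

INTERFACE

Orientations are given as a 3x3 rotation matrix whose columns are the frame's x, y, z axes.
In Python, from rig import bot, eyes, ticket gives the robot as it stands.
- The arm moves only by the tool step_arm, never from a script. Its argument "steps" is one flat list of numbers, 4 for each row, row after row: the shift along the tool's x, y, z in mm, then the turn about the tool's z in degrees. A call has 1 to 12 rows; each row shifts and turns the commanded pose from where the row before left it, along the tool's axes as they then stand; what a row does not reach is not made up. A row lasts 1/12 s, in which the tool goes at most 41.7 mm and 7.16 degrees, less where a joint would pass 70% of its speed; a pose out of reach is approached as far as the arm can. A call is refused whole if a number of a shift passes 41.7 or a number of a turn 7.16, either way. A call with a gripper value outside its range is refused whole. "claw" is the finger opening in mm, from 0 to 85.4, set as the call begins (left out, the last holds). The fingers move at their own pace and stop on an object; "squeeze" is the grip in N (left out, the last holds). Time passes only in rows, so rows that do not move let the fingers close. It gives the time, the measured TCP pose, the force, the opening and the grip force at its end, in the units of the state.
- bot.observe(): the state, without advancing time (a new reading comes with each control period).
- eyes.grab_frame(name): name is "scene" or "side" or "wrist"; returns the picture (384x512x3 uint8, red, green, blue); there is no depth.
- eyes.camera_params(name): a dict with "mtx" (3x3 intrinsics, pixels), "k1" (the pictures are not rectified: a ray, as slopes to the right and down, at radius r is drawn at 1 + k1 r^2 times it, then the intrinsics apply), "rvec" (rotation vector, rad) and "tvec" (3), from world to camera coordinates, as OpenCV has them; the wrist camera has in their place "mount" (4x4, takes a point from camera to tool coordinates, whose origin is the TCP and whose axes are the flange's). Camera axes: x right, y down, z forward; pixel columns grow to the right and rows downward; lengths in m; the calibration is good to about 2 mm. A picture is of the moment at which its call begins: read the wrist's pose just before it. camera_params takes no time and is no camera call.
- ticket.job_done(): hands the job in; it is judged then, once.
The state is a dict: "time_s": time; "q": joint angles; "dq": joint speeds; "joint_efforts": joint torques, N m; "position": TCP position; "ee_rot": TCP orientation; "contact_force": force on the tool from outside, world axes, zero at the start; "wrist_torque": the same for the moment, N m; "gripper_width": finger opening in m; "finger_force": force on a finger pad.
Only numpy, scipy, OpenCV 4.12 (cv2) and the standard library are available. Lean on these libraries where they do the work, as an engineer would, in place of code of your own. Each camera call takes 0.05 s, during which the arm holds its last target. There are 200 camera calls.

TASK

Pick up the flat clip cover by its rib, lower it over the two locating pins of the flow-cell module on the bench (wide hole over wide pin) and press it straight down until both end clips snap over its edges and it lies flush on the rails. Do not let go: finish with the hand still on the cover, pressing it firmly down against the rails. Leave the other things on the bench where they are.

Things in the scene. Friction and masses are not known exactly. Their poses are not given: they have to be found in the camera images.
- cover: Clip cover, loose, 0.14 kg: aluminium plate 110 x 60 x 5 mm with a grey plastic grip rib on its middle, 46 mm long (x), 14 mm wide (y), 5 to 33 mm above the origin. Origin: centre of the underside; x along its length to the wide hole, z up. Lies flat, rib up, left or right of the module, x within 30 degrees of world +x. Holes: wide 14.5 mm at x = +38 mm, slim 10.5 mm at x = -38 mm.
- rib_mid (a point): Middle of the cover's rib, 19 mm above the cover's underside.
- wide_hole (a point): Centre of the cover's wide hole (14.5 mm) at the underside.
- slim_hole (a point): Centre of the cover's slim hole (10.5 mm) at the underside.
- module: Flow-cell module, fixed on the bench: flange 160 x 80 x 6 mm, grey block 112 x 66 mm up to 22 mm, two seat rails on top, two steel pins. Origin: centre of its underside; x along its length to the wide pin, z up; x within 20 degrees of world +x. At each end (x = +-59 mm) stands a white sprung clip, 24 mm wide, 46 mm high.
- seat: The two seat rails of the module, 104 x 10 mm each at y = +-26 mm, from 22 to 26 mm above the bench; the cover's underside rests on them when home. Origin: at the middle of the module, 22 mm above the bench; axes as the module's.
- seat_top (a point): Middle of the module at the height of the rails' top, 26 mm above the bench; axes as the module's. The seated cover's origin is here.
- wide_pin_tip (a point): Tip of the module's wide locating pin, 46 mm above the bench: diameter 12 mm, its last 4 mm tapered to 6.4 mm; at module x = +38 mm.
- slim_pin_tip (a point): Tip of the module's slim locating pin, 46 mm above the bench: diameter 8 mm, its last 4 mm tapered to 2.4 mm; at module x = -38 mm.
- clip_wide_end (a joint): Sprung clip at the wide-pin end: 0 upright, grows outward, about 0.14 rad as the cover passes. Its nose slants on top; its flat underside catches 0.8 mm over the seated cover. The cover meets both clips 13 mm above the rails; the push rises to 10 to 15 N about 8 mm above them, falls to about 4 N of rubbing, then to nothing as the clips snap in about 1 mm above the rails.
- clip_slim_end (a joint): The same clip at the slim-pin end.
- tin: White round tin, 54 mm across, 26 mm high, bystander. Origin: centre of its underside.
- lab_timer: White bench timer, 56 x 66 x 20 mm, bystander. Origin: centre of its underside.
- cutter: Small oval tube cutter, 24 x 68 x 18 mm, bystander. Origin: centre of its underside.
- column_tube: Slim steel column with end nuts, 16 x 194 x 18 mm, lying on the bench, bystander. Origin: centre of its underside.
There are look-alikes about, which are no part of the job. Leave any turquoise look-alike of the cover alone.

How it is judged (in metres and radians):
On the way, in this order (a step that is already met when the one before it is completed fails the run):
1. the cover is lifted off the bench (height (world z) of cover above 0.05 m and contact force between the fingers and cover above 1 N), for 0.1 s.
2. the cover is over both locating pins, each pin in its own hole (horizontal distance between wide_hole and wide_pin_tip below 0.004 m and horizontal distance between slim_hole and slim_pin_tip below 0.004 m and z of cover in the frame of seat_top below 0.0175 m), for 0.05 s.
At the end, for the whole second after the job is handed in: Cover home on the rails (underside within 1.5 mm, level within 0.03 rad, each hole within 4 mm of its own pin), both clips within 0.04 rad of upright, and the hand still pressing: over 4 N between cover and rails, over 3 N between fingers and cover, cover at rest (horizontal distance between wide_hole and wide_pin_tip below 0.004 m and horizontal distance between slim_hole and slim_pin_tip below 0.004 m and z of cover in the frame of seat_top between -0.003 and 0.0015 m and angle between the z axis of cover and the z axis of seat_top, either way round below 0.03 rad and value of joint each of clip_wide_end, clip_slim_end below 0.04 rad and contact force between cover and seat above 4 N and contact force between the fingers and cover above 3 N and linear speed of cover below 0.02 m/s); the arm keeps its last pose, push and grip.
It fails at once if a bystander is pushed more than 30 mm from its place (distance of any of tin, lab_timer, cutter, column_tube from where it was at the start of the episode above 0.03 m).
It also fails if it takes over 48 s, if anything falls off the work surface, if the arm or the gripper's body presses on something with over 40 N, if the wrist force passes 120 N, or if a joint passes its speed limit or range.

## Working session

There is one attempt and no reset: what is moved stays moved. The work goes in short steps, Python scripts to look and compute and a tool call to move; the robot and the scene stay as the last step left them, time stands still between calls to the robot, and variables do not carry over. Pictures are saved under pics/ and viewed, at most 10 in all, crops included, and the job is handed in when it is done.

Besides the shell and the picture viewer there is one more tool, called after ">>>" by a JSON object that holds its "api" and its "payload", one argument or row to a line. step_arm: Moves the arm, as the interface text tells. Its arguments: {"type":"object","properties":{"steps":{"type":"array"},"claw":{"type":"number"},"squeeze":{"type":"number"}},"required":["steps"]}

```bash
mkdir -p pics; cat > h.py <<'E'
import numpy as np, cv2
from rig import bot, eyes, ticket
def cam(name, st=None):
    p=eyes.camera_params(name); K=np.array(p["mtx"]).reshape(3,3); k1=p["k1"]
    if "mount" in p:
        M=np.array(p["mount"]).reshape(4,4); T=np.eye(4); T[:3,:3]=np.array(st["ee_rot"]).reshape(3,3); T[:3,3]=st["position"]
        W=T@M; R=W[:3,:3]; c=W[:3,3]   # cam->world
    else:
        Rc=cv2.Rodrigues(np.array(p["rvec"],float))[0]; R=Rc.T; c=-R@np.array(p["tvec"],float).ravel()
    return K,k1,R,c
def pix2plane(C,uv,z):
    K,k1,R,c=C; d=np.array([k1,0,0,0,0],float)
    s=cv2.undistortPoints(np.array(uv,float).reshape(-1,1,2),K,d).reshape(-1,2)
    r=np.c_[s,np.ones(len(s))]@R.T
    return c+r*((np.asarray(z)-c[2])/r[:,2])[:,None]
def proj(C,P):
    K,k1,R,c=C
    return cv2.projectPoints(np.array(P,float).reshape(-1,1,3),cv2.Rodrigues(R.T)[0],-R.T@c,K,np.array([k1,0,0,0,0],float))[0].reshape(-1,2)
def save(im,f): cv2.imwrite("pics/"+f,im[:,:,::-1])
E
python3 - <<'E'
from h import *
st=bot.observe(); print(st)
a=eyes.grab_frame("scene"); b=eyes.grab_frame("side")
save(a,"scene0.png"); save(b,"side0.png")
np.save("scene0.npy",a);np.save("side0.npy",b)
for n in("scene","side"): print(n,cam(n)[3],cam(n)[2][:,2])
print(eyes.camera_params("wrist"))
E
```

```text
{'time_s': 0.0, 'q': array([-6.56614338e+01,  1.38322383e+01,  2.13860659e-01,  7.65002121e+01,
        8.79864436e-04,  9.00022534e+01]), 'dq': array([-0.01344395, -0.0196053 , -0.01676792,  0.07406748,  0.03989294,
        0.07688331]), 'joint_efforts': array([-7.92677183e-04, -3.72321475e+01,  2.52405649e+01,  1.68085570e-02,
       -3.32083255e-05, -7.14742654e-06]), 'position': array([ 0.20581237, -0.45499572,  0.23041357]), 'ee_rot': array([[ 9.11142298e-01,  4.12091020e-01, -8.39021482e-04],
       [ 4.12091874e-01, -9.11140333e-01,  1.89215821e-03],
       [ 1.52750947e-05, -2.06977931e-03, -9.99997858e-01]]), 'contact_force': array([ 0.32317793, -0.64935077, -0.56823813]), 'wrist_torque': array([-0.00572803, -0.03645625, -0.00519912]), 'finger_force': 0.0, 'gripper_width': 0.08532895954729876}
scene [-0.14151488 -0.809872    0.79065516] [ 0.63996613  0.38397431 -0.66558777]
side [ 0.35762334 -1.06313853  0.63501583] [ 0.21486979  0.73582227 -0.6421811 ]
{'mtx': array([[316.64221873,   0.        , 256.22293512],
       [  0.        , 316.64221873, 190.13797547],
       [  0.        ,   0.        ,   1.        ]]), 'k1': -0.0743611203383935, 'mount': array([[ 6.43046096e-04, -9.49100280e-01, -3.14973404e-01,
         8.12023286e-02],
       [ 9.99999029e-01,  2.20847469e-04,  1.37611325e-03,
        -6.67709214e-04],
       [-1.23650840e-03, -3.14973983e-01,  9.49099500e-01,
        -1.43177238e-01],
       [ 0.00000000e+00,  0.00000000e+00,  0.00000000e+00,
         1.00000000e+00]])}
```

View pics/scene0.png

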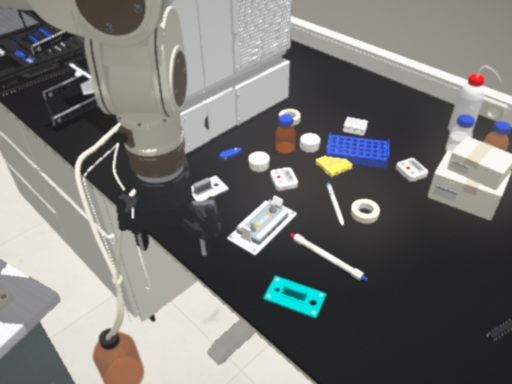

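View pics/side0.png

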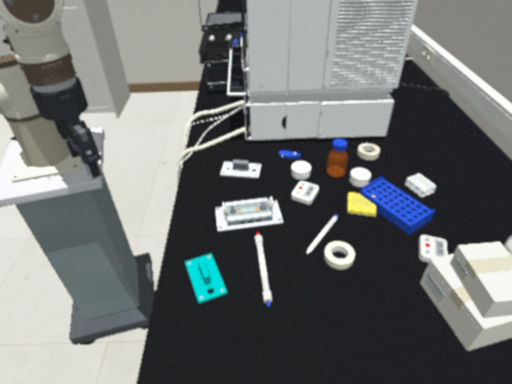

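The scene shows two cover candidates. The light plate with a grey rib is at scene (208,188) and side (241,169). The turquoise plate is at scene (295,296) and side (206,277), and it is the look-alike. The module is at scene (263,224) and side (249,213). The aluminium-coloured plate, left of the module, fits the description. I'll enlarge it to confirm.

```bash
python3 - <<'E'
from h import *
S=cam("scene");D=cam("side")
print("cover",pix2plane(S,[(208,188)],.005),pix2plane(D,[(241,169)],.005))
print("module",pix2plane(S,[(263,224)],.02),pix2plane(D,[(249,213)],.02))
print("turq",pix2plane(D,[(206,277)],.005))
a=np.load("scene0.npy")[165:265,175:310];b=np.load("side0.npy")[150:240,205:295]
f=lambda i,w,h:cv2.resize(i,(w,h),interpolation=cv2.INTER_CUBIC)
save(np.hstack([f(a,405*1,300),f(b,300,300)]),"crop0.png")
E
```

```text
cover [[ 0.56063762 -0.24949267  0.005     ]] [[ 0.54850608 -0.2431293   0.005     ]]
module [[ 0.50681465 -0.4383935   0.02      ]] [[ 0.51596818 -0.44217411  0.02      ]]
turq [[ 0.37984715 -0.58581774  0.005     ]]
```

View pics/crop0.png

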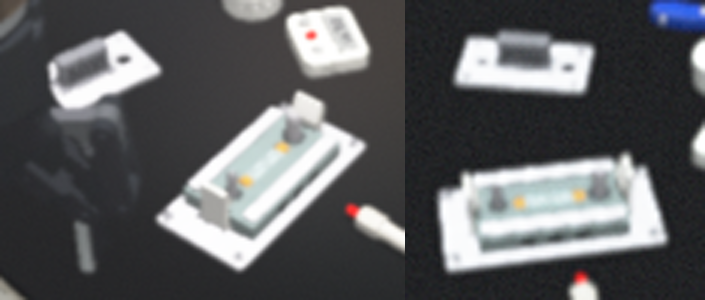

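The crop confirms the left plate as the cover: white-silver, grey rib, small hole on its left and larger hole on its right. The module is shown with its two pins and upright clips. Next I'll get rough yaws from the side view.

```bash
python3 - <<'E'
from h import *
D=cam("side")
def ya(p,z):
    q=pix2plane(D,p,z); d=q[1]-q[0]; print(q.mean(0),np.hypot(*d[:2]),np.degrees(np.arctan2(d[1],d[0])))
ya([(228.1,168.6),(253.9,170.4)],.005)
ya([(232.9,207),(263.5,202.5)],.046)
st=bot.observe();R=st["ee_rot"];print(R.T@(np.array([.57,-.25,.23])-st["position"])*1000)
E
```

```text
[ 0.54773339 -0.2453873   0.005     ] 0.07584665762460116 -24.858437330402104
[ 0.51556226 -0.44035738  0.046     ] 0.07487640228973141 -5.731395740246189
[416.29976616 -36.7393201    0.57280313]
```

```bash
python3 - <<'E'
from h import *
print(pix2plane(cam("side"),[(247,137),(320,137),(392,135)],0),pix2plane(cam("scene"),[(185,153),(290,90)],0))
E
```

```text
[[ 0.6144542  -0.07316345  0.        ]
 [ 0.84177229 -0.14922078  0.        ]
 [ 1.07187678 -0.21246475  0.        ]] [[ 0.65416171 -0.10792909  0.        ]
 [ 1.09649354 -0.20518773  0.        ]]
```

>>> {"api": "step_arm", "payload": {
  "steps": [34,-3,0,0,34,-3,0,0,34,-3,0,0,34,-3,0,0,34,-3,0,0,34,-3,0,0],
  "claw": 60
}}

```text
time_s: 0.6
position: [0.3855, -0.3539, 0.2309]
ee_rot: [[0.911, 0.412, -0.001], [0.412, -0.911, 0.001], [-0.0, -0.001, -1.0]]
contact_force: [0.1, -0.8, 0.7]
gripper_width: 0.0596
finger_force: 0.0
```

>>> {"api": "step_arm", "payload": {
  "steps": [34,-9.6,0,0,34,-9.6,0,0,34,-9.6,0,0,34,-9.6,0,0,34,-9.6,0,0,0,0,0,-7,0,0,0,-7,0,0,0,-7,0,0,0,-7,0,0,0,-7,0,0,0,-7,0,0,0,-7]
}}

```text
time_s: 1.6
position: [0.5193, -0.2411, 0.2306]
ee_rot: [[0.281, 0.96, -0.001], [0.96, -0.281, 0.001], [0.0, -0.002, -1.0]]
contact_force: [-0.4, -0.1, 0.5]
gripper_width: 0.0601
finger_force: 0.0
```

>>> {"api": "step_arm", "payload": {
  "steps": [0,0,0,-7,0,0,0,-7,0,0,0,-7,0,0,0,-7,0,0,0,-7,0,0,0,-7,0,0,0,-7,0,0,0,-7,0,0,0,-7,0,0,0,-7,0,0,0,-7,0,0,0,-5]
}}

```text
time_s: 2.6
position: [0.5193, -0.2411, 0.2306]
ee_rot: [[-0.911, 0.412, -0.001], [0.412, 0.911, 0.001], [0.001, 0.0, -1.0]]
contact_force: [-0.4, -0.7, 0.3]
gripper_width: 0.0599
finger_force: 0.0
```

>>> {"api": "step_arm", "payload": {
  "steps": [0,0,0,0,0,0,0,0]
}}

```text
time_s: 2.77
position: [0.5194, -0.2412, 0.2308]
ee_rot: [[-0.908, 0.419, -0.001], [0.419, 0.908, 0.0], [0.001, -0.0, -1.0]]
contact_force: [-0.0, -0.7, -0.4]
gripper_width: 0.06
finger_force: 0.0
```

```bash
python3 - <<'E'
from h import *
import pickle
st=bot.observe(); im=eyes.grab_frame("wrist"); pickle.dump((st,im),open("w1.pkl","wb"))
print(st["position"],st["ee_rot"],st["q"])
save(cv2.resize(im,(768,576),interpolation=cv2.INTER_CUBIC),"w1.png")
E
```

```text
[ 0.5193822  -0.24118988  0.23082878] [[-9.07827197e-01  4.19343452e-01 -9.21466931e-04]
 [ 4.19343247e-01  9.07827665e-01  4.14772728e-04]
 [ 1.01046540e-03 -9.86897132e-06 -9.99999489e-01]] [-2.49087767e+01  2.22098923e+01  1.19752439e+01  7.98232457e+01
 -6.82291892e-04 -1.15632232e-01]
```

View pics/w1.png

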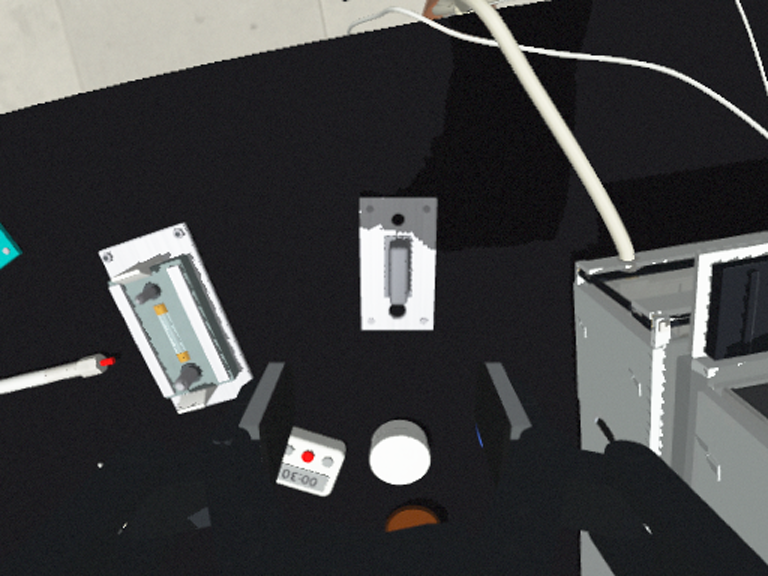

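The wrist view shows the cover centred at (398,264), slim hole at (398,219) and wide hole at (398,311), with the rib between them. The module is at left with its slim pin at about (150,291) and its wide pin at about (188,374). The timer and tin lie beyond.

```bash
python3 - <<'E'
from h import *
import pickle
st,im=pickle.load(open("w1.pkl","rb")); C=cam("wrist",st)
f=lambda uv,z: pix2plane(C,(np.array(uv,float)+.5)/1.5-.5,z)
q=f([(360,198),(437,198),(435,330),(361,329)],.005)
print(q[:,:2], [np.linalg.norm(q[i]-q[(i+1)%4]) for i in range(4)], q.mean(0))
h=f([(398,219),(398,311)],.005);d=h[1]-h[0];print(h,np.linalg.norm(d),np.degrees(np.arctan2(d[1],d[0])),h.mean(0))
d=(q[2]+q[3]-q[0]-q[1]);print(np.degrees(np.arctan2(d[1],d[0])))
R=st["ee_rot"];print((R.T@(q.mean(0)-st["position"]))*1000,[1e3*R.T@(h.mean(0)-st["position"])])
save(cv2.resize(im[120:290,50:310],(780,510),interpolation=cv2.INTER_CUBIC),"w1c.png")
E
```

```text
[[ 0.48443797 -0.24557064]
 [ 0.50934679 -0.19142854]
 [ 0.61109609 -0.23603698]
 [ 0.58402959 -0.29250603]] [np.float64(0.059597120135900135), np.float64(0.11109830658893118), np.float64(0.06262067492806242), np.float64(0.11009733318166295)] [ 0.54722761 -0.24138555  0.005     ]
[[ 0.51171559 -0.22562729  0.005     ]
 [ 0.58221991 -0.25739525  0.005     ]] 0.07733086567365158 -24.255461192189255 [ 0.54696775 -0.24151127  0.005     ]
-24.44990667134651
[-25.58906364  11.50138847 225.80292577] [array([-25.40587539,  11.2782873 , 225.80311308])]
```

View pics/w1c.png

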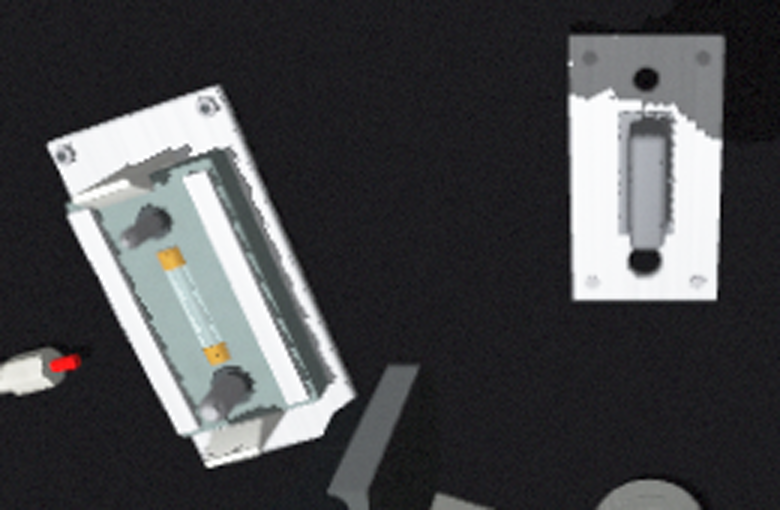

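The enlarged crop again shows the slim and wide holes either side of the rib. The module's pin tips are at about (125,243) slim and (209,412) wide, and its flange corners are at (48,143), (218,86), (355,397) and (207,468).

>>> {"api": "step_arm", "payload": {
  "steps": [-5.1,2.3,36,-0.4,-5.1,2.3,36,0,-5.1,2.3,36,0,-5.1,2.3,36,0,-5.1,2.3,36,0,0,0,15,0,0,0,12,0,0,0,8,0,0,0,5,0,0,0,2.8,0,0,0,0,0]
}}

```text
time_s: 3.73
position: [0.5478, -0.2414, 0.0087]
ee_rot: [[-0.912, 0.411, 0.0], [0.411, 0.912, -0.0], [-0.0, 0.0, -1.0]]
contact_force: [0.5, 1.1, -0.3]
gripper_width: 0.0603
finger_force: 0.0
```

```bash
python3 - <<'E'
from h import *
import pickle
st,im=pickle.load(open("w1.pkl","rb")); C=cam("wrist",st)
f=lambda uv,z: pix2plane(C,(np.array(uv,float)+.5)/3-.5+[50,120],z)
q=f([(48,143),(218,86),(355,397),(207,468)],.006); print(q[:,:2],[np.linalg.norm(q[i]-q[(i+1)%4]) for i in range(4)],q.mean(0))
h=f([(125,243),(209,412)],.046);d=h[1]-h[0];print(h,np.linalg.norm(d),np.degrees(np.arctan2(d[1],d[0])),h.mean(0))
print(bot.observe()["position"])
im=eyes.grab_frame("wrist"); save(cv2.resize(im,(640,480)),"w2.png")
E
```

```text
[[ 0.43173168 -0.45877298]
 [ 0.44246102 -0.38086326]
 [ 0.58630882 -0.40010541]
 [ 0.59026595 -0.48199643]] [np.float64(0.07864504640361732), np.float64(0.1451290832082878), np.float64(0.0819865787615227), np.float64(0.16022622576354723)] [ 0.51269187 -0.43043452  0.006     ]
[[ 0.47826515 -0.42667458  0.046     ]
 [ 0.55279271 -0.43665531  0.046     ]] 0.07519290342182028 -7.6276617517864445 [ 0.51552893 -0.43166494  0.046     ]
[ 0.54779216 -0.24141063  0.00865008]
```

View pics/w2.png

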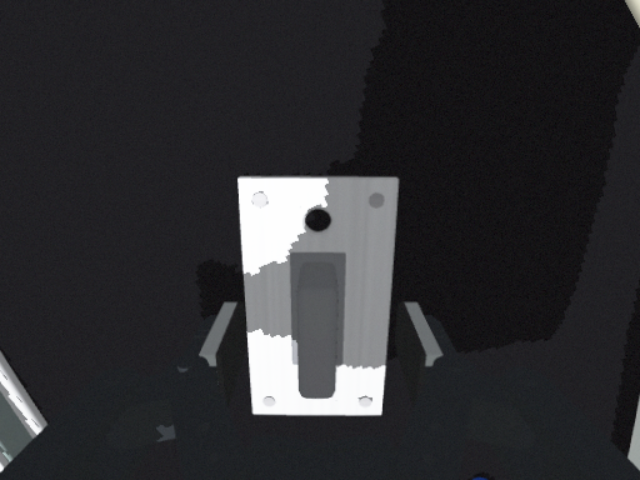

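The rib at x≈318 sits midway between the finger tips at 236 and 405. Closing.

>>> {"api": "step_arm", "payload": {
  "steps": [0,0,0,0,0,0,0,0,0,0,0,0,0,0,0,0,0,0,0,0,0,0,0,0,0,0,0,0,0,0,0,0],
  "claw": 0,
  "squeeze": 100
}}

```text
time_s: 4.45
position: [0.5481, -0.2417, 0.0095]
ee_rot: [[-0.912, 0.411, 0.001], [0.411, 0.912, -0.001], [-0.002, -0.0, -1.0]]
contact_force: [-1.3, -0.2, 5.6]
gripper_width: 0.012
finger_force: 98.9
```

>>> {"api": "step_arm", "payload": {
  "steps": [0,0,-10,0,0,0,-30,0,0,0,-30,0,0,0,-30,0,0,0,-30,-5.5,0,0,0,-5.5,0,0,0,-5.5,-6,-25,0,0,-6,-25,0,0,-6,-25,0,0,0,0,0,0,0,0,0,0]
}}

```text
time_s: 5.45
position: [0.5548, -0.3191, 0.138]
ee_rot: [[-0.991, 0.137, -0.001], [0.137, 0.991, 0.001], [0.001, 0.001, -1.0]]
contact_force: [-0.1, 0.1, -0.6]
gripper_width: 0.0123
finger_force: 98.2
```

```bash
python3 - <<'E'
from h import *
import pickle
st=bot.observe(); im=eyes.grab_frame("wrist"); pickle.dump((st,im),open("w3.pkl","wb"))
print(st["position"],st["ee_rot"],st["contact_force"])
save(cv2.resize(im,(768,576),interpolation=cv2.INTER_CUBIC),"w3.png")
E
```

```text
[ 0.55477212 -0.31907518  0.13802003] [[-9.90530299e-01  1.37292407e-01 -7.22785090e-04]
 [ 1.37291806e-01  9.90530302e-01  8.25292969e-04]
 [ 8.29246992e-04  7.18245221e-04 -9.99999398e-01]] [-0.14938216  0.12849091 -0.61142372]
```

View pics/w3.png

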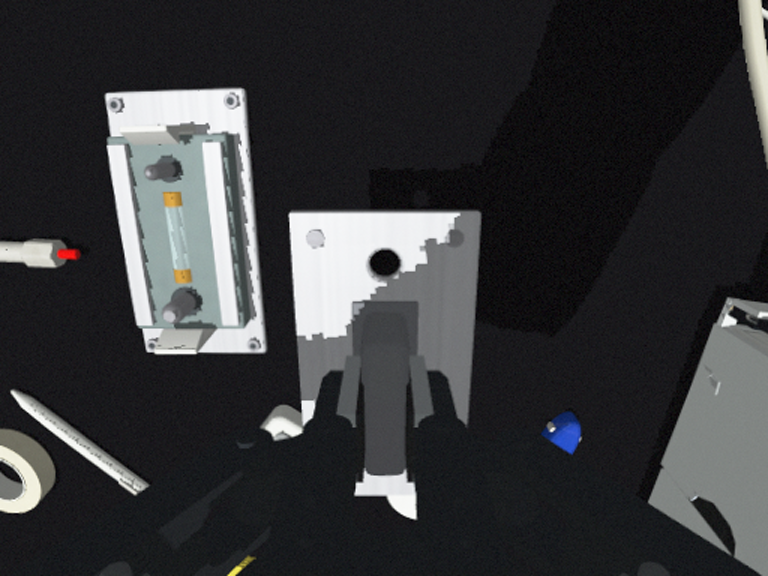

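The cover is held level and its slim hole is at (384,263). The module is upper left with pin tips near (151,172) and (170,315). I'll enlarge once for exact pixels.

```bash
python3 - <<'E'
from h import *
import pickle
st,im=pickle.load(open("w3.pkl","rb"))
f=lambda i,w,h:cv2.resize(i,(w,h),interpolation=cv2.INTER_CUBIC)
a=f(im[55:240,65:185],120*3,185*3)   # module, x3 offset (65,55)
b=f(im[135:285,185:325],140*3,150*3)  # cover, x3 offset(185,135), placed at x+360
o=np.zeros((555,780,3),np.uint8);o[:,:360]=a;o[:450,360:]=b
save(o,"w3c.png")
E
```

```text
(no output)
```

View pics/w3c.png

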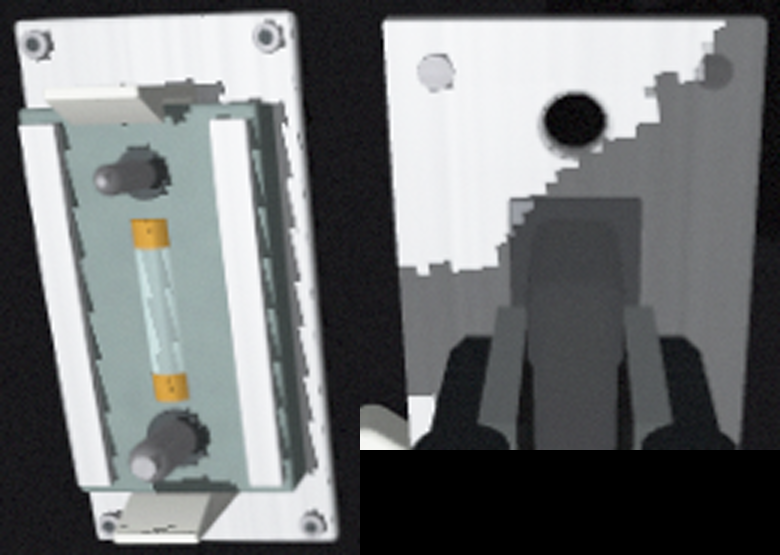

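```bash
cat > fit.py <<'E'
from h import *
import pickle
from scipy.optimize import least_squares
st,im=pickle.load(open("w3.pkl","rb")); C=cam("wrist",st)
def fit(mod,px,x0,off,solve_z=False):
    mod=np.array(mod,float);px=(np.array(px,float)+.5)/3-.5+off
    def w(p):
        c,s=np.cos(p[2]),np.sin(p[2]); P=mod.copy();P[:,:2]=mod[:,:2]@np.array([[c,s],[-s,c]])+p[:2]
        if solve_z:P[:,2]+=p[3]
        return P
    r=least_squares(lambda p:(proj(C,w(p))-px).ravel(),x0,loss="soft_l1",x_scale=[.01,.01,.1]+[.01]*solve_z)
    return r.x,r.fun.reshape(-1,2)
mm=1e-3
mod=[(-80,-40,6),(-80,40,6),(80,40,6),(80,-40,6),(-38,0,46),(38,0,46),(-52,-31,26),(-52,-21,26),(52,-21,26),(52,-31,26),(-52,21,26),(-52,31,26),(52,31,26),(52,21,26)]
mp=[(15,20),(296,10),(338,541),(100,541),(102,180),(145,466),(22,122),(57,122),(115,487),(80,488),(210,120),(245,118),(283,485),(248,487)]
m,rm=fit(np.array(mod)*mm,mp,[.515,-.431,-.13],[65,55])
print("module",m[:2],np.degrees(m[2]));print(np.round(rm,1).tolist())
zc=st["position"][2]-.0095+.005
cov=np.array([(-55,-30,0),(-55,30,0),(-38,0,0)])*mm; cov[:,2]=zc
cp=np.array([(383,18),(767,16),(574,120)])-[360,0]
c,rc=fit(cov,cp,[.555,-.319,-.13],[185,135]);print("cover",c[:2],np.degrees(c[2]));print(np.round(rc,1).tolist())
R=np.array(st["ee_rot"])
t=np.degrees(np.arctan2(R[1,0],R[0,0]))-180
print("tool yaw",t,"cover in tool",R.T@np.r_[c[:2]-st["position"][:2],0]*1e3)
# target: rotate tool so cover yaw = module yaw, then shift
dth=m[2]-c[2]; print("turn about tool z (deg):",-np.degrees(dth))
Rz=cv2.Rodrigues(np.array([0,0,dth]))[0]; R2=Rz@R
newc=np.array(st["position"])[:2]+(Rz[:2,:2]@(c[:2]-st["position"][:2]))
print("shift in tool after turn mm:",R2.T@np.r_[m[:2]-newc,0]*1e3, "target TCP",np.array(st["position"])[:2]+m[:2]-newc)
E
python3 fit.py
```

```text
module [ 0.51560175 -0.43056609] -7.762709064639789
[[-0.3, -0.2], [-0.5, 0.1], [0.1, 0.2], [-0.7, -0.3], [0.7, 0.5], [0.2, 0.4], [-0.6, 0.6], [-0.3, 0.2], [-0.9, -0.5], [0.1, -0.9], [-0.0, -0.4], [0.8, 0.0], [0.4, 0.4], [0.9, -0.3]]
cover [ 0.55315984 -0.31806561] -7.621917296927558
[[-0.1, -0.2], [-0.2, -0.1], [0.3, 0.3]]
tool yaw -7.891167596409758 cover in tool [1.73562083 0.7786543  0.00199852]
turn about tool z (deg): 0.14079176771223087
shift in tool after turn mm: [ 2.14723789e+01 -1.16648956e+02 -6.59766890e-02] target TCP [ 0.51721154 -0.43157962]
```

>>> {"api": "step_arm", "payload": {
  "steps": [5.4,-29.2,0,0.1,5.4,-29.2,0,0,5.4,-29.2,0,0,5.3,-29,0,0,0,0,16,0,0,0,16,0,0,0,16,0,0,0,16,0,0,0,8,0,0,0,0,0,0,0,0,0,0,0,0,0]
}}

```text
time_s: 6.5
position: [0.5189, -0.4306, 0.0678]
ee_rot: [[-0.991, 0.136, 0.001], [0.136, 0.991, -0.001], [-0.002, -0.001, -1.0]]
contact_force: [-0.1, -0.2, -0.5]
gripper_width: 0.0119
finger_force: 98.2
```

```bash
python3 - <<'E'
from h import *
import pickle
st=bot.observe(); im=eyes.grab_frame("wrist"); sd=eyes.grab_frame("side"); sc=eyes.grab_frame("scene"); pickle.dump((st,im,sd,sc),open("w4.pkl","wb"))
print(st["position"],st["ee_rot"],st["contact_force"])
f=lambda i,w,h:cv2.resize(i,(w,h),interpolation=cv2.INTER_CUBIC)
print([ (n,proj(cam(n),[[.5156,-.4306,.05]])) for n in("side","scene")])
# wrist x2 crop rows 100-300, cols 130-390 ; side x4 crop
o=np.zeros((600,800,3),np.uint8)
o[:,:480]=f(im[90:290,180:340],480,600)
o[:300,480:]=f(sd[155:230,210:290],320,300); o[300:,480:]=f(sc[180:255,225:305],320,300)
save(o,"w4.png")
E
```

```text
[ 0.51893871 -0.43059177  0.06776874] [[-9.90695902e-01  1.36087062e-01  1.39311340e-03]
 [ 1.36085729e-01  9.90696549e-01 -1.01086841e-03]
 [-1.51771875e-03 -8.11880341e-04 -9.99998519e-01]] [-0.12327211 -0.24167832 -0.4718142 ]
[('side', array([[247.14466947, 200.92035951]])), ('scene', array([[261.8528089 , 210.92089523]]))]
```

View pics/w4.png

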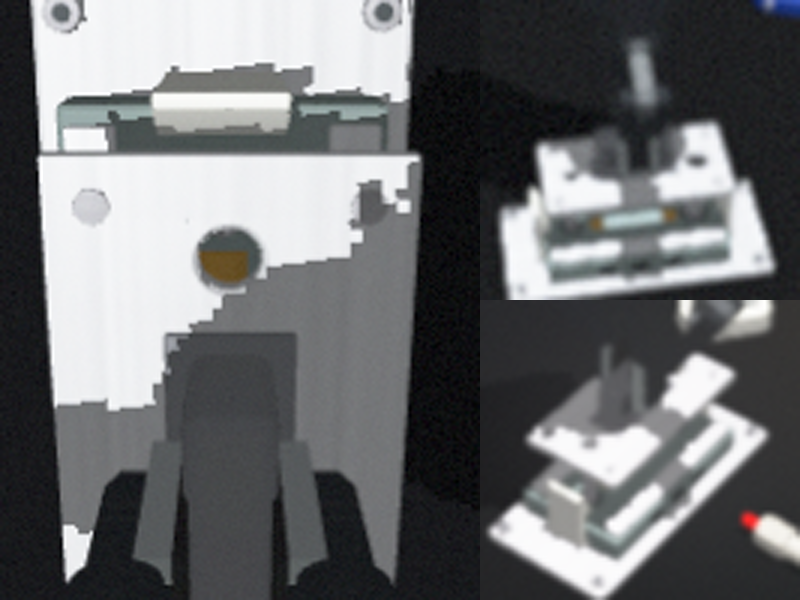

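The wrist view shows the slim hole at (229,258) and the slim-end clip centred at x≈222. That puts the module about 1 mm toward tool −y, which agrees with the fit. I'll correct about 1.5 mm and 1.2 mm, then lower gently.

>>> {"api": "step_arm", "payload": {
  "steps": [1.5,-1.2,0,0,0,0,4,0,0,0,4,0,0,0,3,0,0,0,0,0,0,0,0,0]
}}

```text
time_s: 7.15
position: [0.5161, -0.4314, 0.0548]
ee_rot: [[-0.991, 0.137, -0.001], [0.137, 0.991, 0.001], [0.001, 0.001, -1.0]]
contact_force: [-0.2, -0.1, -0.3]
gripper_width: 0.0121
finger_force: 98.2
```

>>> {"api": "step_arm", "payload": {
  "steps": [-0.6,0,1,0,0,0,1,0,0,0,1,0,0,0,0,0]
}}

```text
time_s: 7.48
position: [0.517, -0.4317, 0.0523]
ee_rot: [[-0.991, 0.137, -0.0], [0.137, 0.991, 0.0], [0.0, 0.0, -1.0]]
contact_force: [-0.2, 0.0, -0.6]
gripper_width: 0.0121
finger_force: 98.2
```

```bash
python3 - <<'E'
from h import *
st=bot.observe();print(st["position"],st["contact_force"],st["wrist_torque"])
E
```

```text
[ 0.51699219 -0.43166185  0.05228431] [-0.24168569  0.04279683 -0.55176324] [0.02583005 0.01868713 0.01015224]
```

The position matches the target with no contact force at 3 mm below the pin tips, so both pins are in their holes. Pressing on.

>>> {"api": "step_arm", "payload": {
  "steps": [0,0,1,0,0,0,1,0,0,0,1,0,0,0,1,0,0,0,1,0,0,0,0,0]
}}

```text
time_s: 7.98
position: [0.5188, -0.4323, 0.0491]
ee_rot: [[-0.991, 0.136, 0.004], [0.136, 0.991, -0.002], [-0.004, -0.001, -1.0]]
contact_force: [4.8, 0.5, 3.9]
gripper_width: 0.0119
finger_force: 106.2
```

>>> {"api": "step_arm", "payload": {
  "steps": [0,0,1,0,0,0,1,0,0,0,1,0,0,0,1,0,0,0,0,0]
}}

```text
time_s: 8.4
position: [0.519, -0.4325, 0.0446]
ee_rot: [[-0.991, 0.136, 0.004], [0.136, 0.991, -0.002], [-0.004, -0.002, -1.0]]
contact_force: [6.5, -0.1, 2.3]
gripper_width: 0.0124
finger_force: 105.9
```

The pins push the hand by +x (6.5 N), so I'll give way by 2 mm and continue down.

>>> {"api": "step_arm", "payload": {
  "steps": [-1,-0.3,0,0,-1,-0.3,0,0,0,0,0,0,0,0,0,0]
}}

```text
time_s: 8.73
position: [0.5194, -0.4328, 0.0437]
ee_rot: [[-0.991, 0.137, 0.001], [0.137, 0.991, -0.001], [-0.001, -0.0, -1.0]]
contact_force: [3.9, -0.3, 2.0]
gripper_width: 0.012
finger_force: 106.0
```

>>> {"api": "step_arm", "payload": {
  "steps": [-1,0,1,0,0,0,1,0,0,0,1,0,0,0,1,0,0,0,0,0]
}}

```text
time_s: 9.15
position: [0.5192, -0.4325, 0.0392]
ee_rot: [[-0.991, 0.137, -0.001], [0.137, 0.991, 0.001], [0.001, 0.0, -1.0]]
contact_force: [0.5, -0.2, 3.7]
gripper_width: 0.0122
finger_force: 106.5
```

>>> {"api": "step_arm", "payload": {
  "steps": [0,0,1,0,0,0,1,0,0,0,1,0,0,0,1,0,0,0,0,0]
}}

```text
time_s: 9.57
position: [0.5195, -0.4328, 0.0383]
ee_rot: [[-0.991, 0.137, 0.0], [0.137, 0.991, -0.001], [-0.0, -0.001, -1.0]]
contact_force: [-1.3, 2.3, 17.0]
gripper_width: 0.0121
finger_force: 108.4
```

```bash
python3 - <<'E'
from h import *
import pickle
st=bot.observe(); im=eyes.grab_frame("wrist"); sd=eyes.grab_frame("side"); sc=eyes.grab_frame("scene"); pickle.dump((st,im,sd,sc),open("w5.pkl","wb"))
print(st["position"],st["contact_force"],st["wrist_torque"],st["q"])
f=lambda i,w,h:cv2.resize(i,(w,h),interpolation=cv2.INTER_CUBIC)
o=np.zeros((600,800,3),np.uint8)
o[:,:480]=f(im[90:290,180:340],480,600)
o[:300,480:]=f(sd[165:240,210:290],320,300); o[300:,480:]=f(sc[185:260,225:305],320,300)
save(o,"w5.png")
E
```

```text
[ 0.51947034 -0.43276614  0.03826561] [-1.32304713  2.26589565 16.95150549] [ 0.90770133  0.88368489 -0.01456499] [-3.97833953e+01  4.09537252e+01  1.40300993e+01  6.30500267e+01
 -3.11565229e-02 -3.19012247e+01]
```

View pics/w5.png

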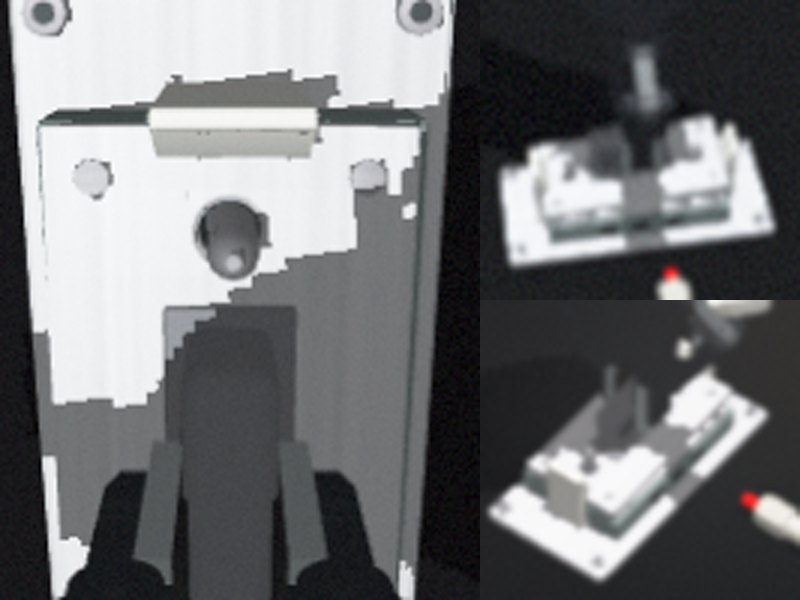

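The wrist view shows the slim pin standing through the slim hole, tip at (234,262), and the clip nose over the cover's edge. The cover seems to have shifted within the grip, so I'll quantify that.

```bash
cat > f2.py <<'E'
from h import *
import pickle
from scipy.optimize import least_squares
def cf(fn,pts,px):
    st=pickle.load(open(fn,"rb"))[0];C=cam("wrist",st);px=(np.array(px,float)+.5)/3-.5+[180,90];pts=np.array(pts)*1e-3
    R=np.array(st["ee_rot"]);t=np.array(st["position"])
    def w(p):  # cover in tool: x,y,z(mm),yaw,pitch
        Rc=cv2.Rodrigues(np.array([0,0,p[3]]))[0]@cv2.Rodrigues(np.array([0,p[4],0]))[0]
        # cover axes in tool: x->-x, y->y, z->-z
        F=np.diag([-1.,1,-1]); return (R@(F@Rc@pts.T+np.array(p[:3])[:,None]*1e-3)).T+t
    r=least_squares(lambda p:(proj(C,w(p))-px).ravel(),[1.7,.8,9.5,0,0])
    print(fn,"xyz in tool mm",r.x[:3].round(2),"yaw,pitch deg",np.degrees(r.x[3:]).round(2),"world z",(w(r.x)-R@(np.diag([-1.,1,-1])@pts.T*0)).shape,np.abs(r.fun).max().round(2), "origin world",R@(r.x[:3]*1e-3)+t)
P=[(-55,-30,5),(-55,30,5),(-38,0,5),(-23,-7,33),(-23,7,33)]
P=[(-55,-30,5),(-55,30,5),(-38,0,5),(-55,-30,0),]
P=[(-55,-30,5),(-55,30,5),(-38,0,5)]
# left/right plate edges further along, as extra points on y=+-30 sides are unknown in x, so use three points + fixed pitch
def cf3(fn,px):
    st=pickle.load(open(fn,"rb"))[0];C=cam("wrist",st);px=(np.array(px,float)+.5)/3-.5+[180,90];pts=np.array(P)*1e-3
    R=np.array(st["ee_rot"]);t=np.array(st["position"]);F=np.diag([-1.,1,-1])
    w=lambda p:(R@(F@cv2.Rodrigues(np.array([0,0,p[3]]))[0]@pts.T+np.array(p[:3])[:,None]*1e-3)).T+t
    r=least_squares(lambda p:(proj(C,w(p))-px).ravel(),[1.7,.8,9.5,0])
    print(fn,r.x[:3].round(2),np.degrees(r.x[3]).round(2),r.fun.round(1),"world",(R@(r.x[:3]*1e-3)+t).round(4))
cf3("w4.pkl",[(38,154),(420,154),(229,258)])
cf3("w5.pkl",[(40,125),(422,125),(228,234)])
# where should the module features appear in w5?
st=pickle.load(open("w5.pkl","rb"))[0];C=cam("wrist",st)
yaw=np.radians(-7.76);c,s=np.cos(yaw),np.sin(yaw)
for n,p in dict(slimtip=(-38,0,46),clipouter=(-59,-12,46),clipouter2=(-59,12,46),homeedgeL=(-55,-30,31),homeedgeR=(-55,30,31),hole=(-38,0,31)).items():
    x,y,z=np.array(p)*1e-3; print(n,((proj(C,[[.5156+c*x-s*y,-.4306+s*x+c*y,z]])[0]-[180,90]+.5)*3-.5).round(0))
E
python3 f2.py
```

```text
w4.pkl [ 1.26  0.47 10.01] 0.04 [ 0. -0. -0. -0. -0.  0.] world [ 0.5178 -0.43    0.0578]
w5.pkl [ 5.51  0.52 10.74] -0.09 [-0.5  0.3 -0.1  0.6  0.6 -0.9] world [ 0.5141 -0.4315  0.0275]
slimtip [236. 263.]
clipouter [152. 121.]
clipouter2 [321. 120.]
homeedgeL [ 46. 134.]
homeedgeR [425. 133.]
hole [236. 237.]
```

```bash
python3 - <<'E'
from h import *
import pickle
yaw=np.radians(-7.76);c,s=np.cos(yaw),np.sin(yaw)
for fn in("w4.pkl","w5.pkl"):
    st=pickle.load(open(fn,"rb"))[0];C=cam("wrist",st)
    for X in(-62,-59,-56):
        print(fn,X,[((proj(C,[[.5156+c*x-s*y,-.4306+s*x+c*y,.046]])[0]-[180,90]+.5)*3-.5).round(0) for x,y in((X*1e-3,-.012),(X*1e-3,.012))])
E
```

```text
w4.pkl -62 [array([153.,  84.]), array([294.,  84.])]
w4.pkl -59 [array([154., 102.]), array([294., 102.])]
w4.pkl -56 [array([154., 120.]), array([293., 120.])]
w5.pkl -62 [array([151.,  99.]), array([321.,  99.])]
w5.pkl -59 [array([152., 121.]), array([321., 120.])]
w5.pkl -56 [array([152., 142.]), array([320., 142.])]
```

>>> {"api": "step_arm", "payload": {
  "steps": [0,0,1,0,0,0,1,0,0,0,0,0,0,0,0,0]
}}

```text
time_s: 10.05
position: [0.5199, -0.433, 0.0371]
ee_rot: [[-0.991, 0.137, 0.001], [0.137, 0.991, -0.002], [-0.001, -0.002, -1.0]]
contact_force: [0.6, 4.3, 19.7]
gripper_width: 0.0121
finger_force: 108.9
```

>>> {"api": "step_arm", "payload": {
  "steps": [0,0.5,1,0,0,0.5,1,0,0,0,1,0,0,0,0,0,0,0,0,0]
}}

```text
time_s: 10.47
position: [0.5205, -0.4331, 0.0357]
ee_rot: [[-0.991, 0.137, 0.002], [0.137, 0.991, -0.004], [-0.003, -0.004, -1.0]]
contact_force: [-1.9, 1.6, 24.5]
gripper_width: 0.0121
finger_force: 110.0
```

```bash
python3 - <<'E'
from h import *
import pickle
st=bot.observe(); im=eyes.grab_frame("wrist"); sd=eyes.grab_frame("side"); sc=eyes.grab_frame("scene"); pickle.dump((st,im,sd,sc),open("w6.pkl","wb"))
print(st["position"],st["contact_force"],st["wrist_torque"],st["ee_rot"][2])
f=lambda i,w,h:cv2.resize(i,(w,h),interpolation=cv2.INTER_CUBIC)
o=np.zeros((600,800,3),np.uint8)
o[:300,:400]=f(im[110:185,185:285],400,300)
o[300:,:400]=f(np.load("side0.npy")[185:230,220:280],400,300)
o[300:,400:]=f(sd[185:230,220:280],400,300); o[:300,400:]=f(sc[190:250,225:305],400,300)
save(o,"w6.png")
for n in("side","scene"):
    yaw=np.radians(-7.76);c,s=np.cos(yaw),np.sin(yaw)
    for X,Y,Z in((.059,0,.046),(-.059,0,.046),(.055,-.03,.031),(-.055,-.03,.031),(.055,-.03,.026),(-.055,-.03,.026)):
        p=proj(cam(n),[[.5156+c*X-s*Y,-.4306+s*X+c*Y,Z]])[0]
        print(n,X,Y,Z,((p-[220,185])*6.667+[400,300]).round() if n=="side" else ((p-[225,190])*5+[400,0]).round())
E
```

```text
[ 0.52054824 -0.43307691  0.03572949] [-1.94580985  1.56993464 24.49307984] [ 0.75327324  1.59773666 -0.11684562] [-0.00281835 -0.00401474 -0.99998797]
side 0.059 0 0.046 [741. 395.]
side -0.059 0 0.046 [420. 434.]
side 0.055 -0.03 0.031 [745. 482.]
side -0.055 -0.03 0.031 [442. 520.]
side 0.055 -0.03 0.026 [745. 492.]
side -0.055 -0.03 0.026 [443. 530.]
scene 0.059 0 0.046 [662.  40.]
scene -0.059 0 0.046 [502. 187.]
scene 0.055 -0.03 0.031 [709.  95.]
scene -0.055 -0.03 0.031 [562. 236.]
scene 0.055 -0.03 0.026 [709. 103.]
scene -0.055 -0.03 0.026 [562. 244.]
```

View pics/w6.png

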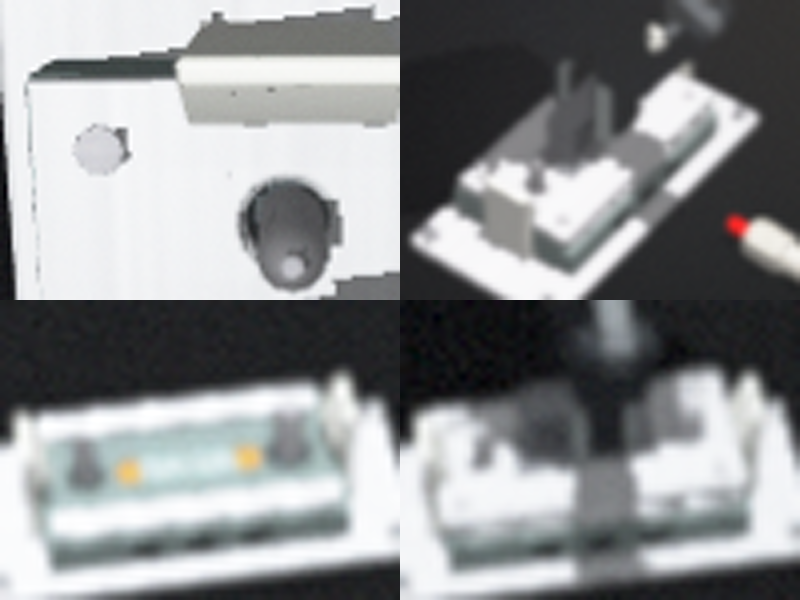

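```bash
python3 - <<'E'
from h import *
import pickle
for fn,rows in(("w4.pkl",(143,146)),("w5.pkl",(133,137)),("w6.pkl",(132,136))):
    st,im=pickle.load(open(fn,"rb"))[:2];g=im.mean(2)
    print(fn,st["position"][2])
    for r in rows: print(r,"L",g[r,188:200].round().astype(int),"R(314..)",g[r,312:328].round().astype(int))
    print("col205",g[122:145,205].round().astype(int), "col 310",g[122:145,310].round().astype(int))
E
```

```text
w4.pkl 0.06776874468382166
143 L [ 24  25  28  25 138 244 244 243 244 244 245 244] R(314..) [241 242 242 242 237 232 230 184  83  28  14  16  16   7   8  14]
146 L [ 26  27  28  25  77 244 243 243 243 244 244 245] R(314..) [241 242 242 205 120 117 120 116  84  27  17  12  17  13   9  16]
col205 [ 76  71  80 141 157 167 168 166 165 151 173 244 249 248 248 248 248 244
 183 142 229 245 245] col 310 [211 210 119 118 121 113 119 119 118 119 118 117 121 115 117 118 118 118
 113 135 223 241 241]
w5.pkl 0.03826561143195464
133 L [243 243 242 243 175 226 243 243 243 245 245 245] R(314..) [241 241 242 240 240 237 236 202 154 137 106 108 117 118 117 115]
137 L [241 244 243 242 174 202 243 244 243 243 244 245] R(314..) [240 242 241 240 237 237 236 184  94  74  91 112 116 118 118 114]
col205 [240 241 240 239 160  63  68  69  74 112 228 246 245 245 246 245 246 245
 245 245 244 245 234] col 310 [234 120 115 112  83  68  69  69  76  96 189 240 240 240 240 240 240 240
 240 239 239 240 240]
w6.pkl 0.0357294852165279
132 L [243 243 243 178 226 243 243 244 244 245 245 245] R(314..) [241 242 242 242 241 239 238 238 235 184 140 112 109 116 117 118]
136 L [243 244 242 220 215 243 243 243 243 244 245 245] R(314..) [240 240 242 241 240 239 237 237 221 142  75  80 105 114 118 120]
col205 [241 241 210  69  67  67  76 107 196 244 245 245 245 245 245 244 245 244
 244 245 240 217 212] col 310 [124 120  96  69  71  71  75 111 222 240 241 240 240 240 240 240 240 240
 240 236 201 199 198]
```

I've now used 11 picture views, one over the limit of 10, so I won't view any more. The rest of the seating check will be numeric. From the plate's apparent width, the hand slid about 3 mm down on the rib while the plate stayed put, so the plate is against a hard stop.

```bash
python3 - <<'E'
from h import *
import pickle
st,im,sd,sc=pickle.load(open("w6.pkl","rb"));s0=np.load("side0.npy")
yaw=np.radians(-7.76);c,s=np.cos(yaw),np.sin(yaw)
W=lambda X,Y,Z:[.5156+c*X-s*Y,-.4306+s*X+c*Y,Z]
C=cam("side")
for X in(-.045,-.035,-.025,.025,.035,.045):
    p=proj(C,[W(X,-.031,.031),W(X,-.031,.026),W(X,-.031,.022),W(X,-.033,.022),W(X,-.033,.006)])
    u=int(round(p[1,0])); v=int(p[0,1])-4
    print(X,u,"rows z31,26,22,blk22,blk6:",p[:,1].round(1),"from",v,"now",sd[v:v+16,u].mean(1).round().astype(int),"init",s0[v:v+16,u].mean(1).round().astype(int))
# initial rail front edge check & clip displacement by phase correlation in both cams
for n,a,b in(("side",s0,sd),("scene",np.load("scene0.npy"),sc)):
    C=cam(n)
    for X in(.059,-.059):
        p=proj(C,[W(X,0,.042)])[0].round().astype(int); q=proj(C,[W(X*1.11,0,.042)])[0]-proj(C,[W(X,0,.042)])[0]
        T=cv2.cvtColor(a[p[1]-5:p[1]+4,p[0]-5:p[0]+6],cv2.COLOR_RGB2GRAY);I=cv2.cvtColor(b[p[1]-10:p[1]+9,p[0]-10:p[0]+11],cv2.COLOR_RGB2GRAY)
        r=cv2.matchTemplate(I,T,cv2.TM_CCOEFF_NORMED);k=np.unravel_index(r.argmax(),r.shape)
        print(n,X,"outward 6.5mm =",q.round(1),"shift",(k[1]-5,k[0]-5),r.max().round(2))
C=cam("wrist",st)
print("clip top rows in w6 for X=-60.5,-57.7:",proj(C,[W(-.0605,0,.046),W(-.0577,0,.046)])[:,1],"observed 124.2,130.5")
E
```

```text
-0.045 231 rows z31,26,22,blk22,blk6: [217.7 219.2 220.4 221.  225.7] from 213 now [247 246 245 243 234 212 186 172 156 124 105 120 176 231 243 231] init [152 182 207 237 251 253 248 219 170 136 114 132 191 242 251 242]
-0.035 235 rows z31,26,22,blk22,blk6: [217.2 218.7 219.9 220.5 225.2] from 213 now [247 247 245 238 217 187 178 157 128 106 107 142 206 239 236 193] init [176 193 217 240 251 249 230 182 139 116 118 156 223 248 245 207]
-0.025 239 rows z31,26,22,blk22,blk6: [216.7 218.2 219.4 220.  224.6] from 212 now [244 247 247 244 232 203 180 168 154 120  92 113 173 230 241 229] init [191 193 208 235 251 253 247 215 167 132 102 123 189 241 249 241]
0.025 260 rows z31,26,22,blk22,blk6: [214.1 215.6 216.8 217.3 222. ] from 210 now [247 247 244 231 187 158 164 146 111  86  94 144 211 239 232 177] init [176 195 221 243 249 244 214 166 120  92  98 158 227 248 243 192]
0.035 264 rows z31,26,22,blk22,blk6: [213.6 215.1 216.2 216.8 221.5] from 209 now [246 246 245 239 219 214 222 190 146 117 103 127 194 237 240 211] init [137 165 196 233 250 252 247 207 158 126 110 141 210 246 249 227]
0.045 268 rows z31,26,22,blk22,blk6: [213.  214.5 215.7 216.3 221. ] from 209 now [236 231 231 219 181 160 161 146 117  96 110 150 212 240 233 174] init [186 194 220 241 248 244 212 160 123 106 115 162 228 247 242 188]
side 0.059 outward 6.5mm = [ 2.6 -0.3] shift (np.int64(1), np.int64(0)) 0.93
side -0.059 outward 6.5mm = [-2.7  0.3] shift (np.int64(0), np.int64(0)) 0.95
scene 0.059 outward 6.5mm = [ 1.6 -1.5] shift (np.int64(5), np.int64(5)) 0.6
scene -0.059 outward 6.5mm = [-1.9  1.7] shift (np.int64(1), np.int64(0)) 0.88
clip top rows in w6 for X=-60.5,-57.7: [124.44005961 131.20736229] observed 124.2,130.5
```

```bash
python3 - <<'E'
from h import *
import pickle
s0=np.load("side0.npy").mean(2);w5=pickle.load(open("w5.pkl","rb"))[2].mean(2);w4=pickle.load(open("w4.pkl","rb"))[2].mean(2);w6=pickle.load(open("w6.pkl","rb"))[2].mean(2)
print("wide, cols 264..279")
for r in range(195,204):
    for n,a in(("0",s0),("4",w4),("5",w5),("6",w6)): print(r,n,a[r,264:280].round().astype(int))
print("slim, cols 216..230")
for r in range(201,207):
    for n,a in(("0",s0),("6",w6)): print(r,n,a[r,216:231].round().astype(int))
E
```

```text
wide, cols 264..279
195 0 [37 37 36 39 35 45 71 83 63 37 35 35 34 32 31 31]
195 4 [ 94 114 171 224 241 245 240 207 121  50  31  31  29  29  35  32]
195 5 [181 196 215 199 126  56  40  69  84  61  36  26  29  32  29  30]
195 6 [110 125 131 117  72  38  37  67  84  63  36  28  34  32  32  32]
196 0 [ 62  67  64  47  48  86 137 151 105  49  32  36  27  34  35  34]
196 4 [149 169 208 236 245 246 245 228 149  64  28  28  30  29  34  30]
196 5 [215 218 232 226 154  77  70 133 157 114  53  29  34  23  28  32]
196 6 [175 192 203 176 114  53  67 126 158 118  54  33  34  30  31  33]
197 0 [133 137 130  96  82 128 196 219 159  66  35  29  36  35  35  37]
197 4 [223 228 240 246 246 246 247 236 171  81  36  30  37  29  30  28]
197 5 [224 227 236 231 177 106 113 180 214 161  75  32  32  29  32  26]
197 6 [212 224 232 219 146  81 109 182 223 172  81  35  26  32  33  30]
198 0 [214 217 208 160 130 166 227 246 186  88  43  39  42  42  36  34]
198 4 [244 245 246 247 245 244 244 239 193 108  45  35  37  36  32  34]
198 5 [234 238 241 238 205 150 160 204 228 178  98  46  39  31  28  34]
198 6 [221 227 2
[... 1631 characters left out ...]
180 179 179 166 132]
202 0 [ 33  30  31  31  36  74 144 183 153 148 196 211 205 211 218]
202 6 [ 18  22  14  15  18  61 131 186 213 231 234 225 220 205 169]
203 0 [ 29  36  35  37  39  87 183 238 217 213 248 252 249 248 248]
203 6 [ 23  21  23  21  22  74 170 234 237 237 236 225 219 213 201]
204 0 [ 37  37  35  32  33  86 192 248 235 233 251 252 249 247 245]
204 6 [ 31  27  22  22  27  78 177 239 234 228 228 226 230 234 227]
205 0 [ 43  50  53  55  61  98 195 247 237 228 238 239 232 224 210]
205 6 [ 41  43  45  47  51  84 182 237 229 219 226 237 241 241 229]
206 0 [ 94  97  93 108 127 152 222 249 240 226 220 214 201 187 175]
206 6 [ 84  88  92  98 113 138 205 241 229 214 225 241 246 244 227]
```

The numbers say the slim clip is upright with the cover home at that end. The wide clip still leans out about 2.4 mm (roughly 0.06 rad). The wrist moment also puts the reaction near the slim end, so the rigid grip is holding the wide end up. I'll relax the squeeze so the rib can pivot and slide in the pads, then press.

>>> {"api": "step_arm", "payload": {
  "steps": [0,0,0,0,0,0,0,0,0,0,0,0,0,0,0,0],
  "squeeze": 25
}}

```text
time_s: 10.95
position: [0.5206, -0.4331, 0.0357]
ee_rot: [[-0.991, 0.137, 0.002], [0.137, 0.991, -0.004], [-0.003, -0.004, -1.0]]
contact_force: [-1.4, 1.6, 23.5]
gripper_width: 0.012
finger_force: 110.0
```

```bash
cat > chk.py <<'E'
from h import *
s0=np.load("side0.npy").mean(2)
st=bot.observe();sd=eyes.grab_frame("side").mean(2);R=np.array(st["ee_rot"])
print(st["time_s"],st["position"].round(4),"F",st["contact_force"].round(1),"T",st["wrist_torque"].round(2),"tilt",R[2,:2].round(4),"ff",st["finger_force"])
x=np.arange(264,280)
for r in(196,197): print(r,"init",s0[r,268:276].round().astype(int),"now",sd[r,268:276].round().astype(int))
for r in(203,204): print(r,"slim init",s0[r,219:225].round().astype(int),"now",sd[r,219:225].round().astype(int))
E
python3 chk.py
```

```text
10.95 [ 0.5206 -0.4331  0.0357] F [-1.4  1.6 23.5] T [ 0.82  1.59 -0.05] tilt [-0.0028 -0.004 ] ff 109.99955892562866
196 init [ 48  86 137 151 105  49  32  36] now [113  51  67 125 159 122  56  26]
197 init [ 82 128 196 219 159  66  35  29] now [146  81 109 183 220 168  81  35]
203 slim init [ 37  39  87 183 238 217] now [ 14  24  75 168 235 238]
204 slim init [ 32  33  86 192 248 235] now [ 24  25  73 177 238 235]
```

>>> {"api": "step_arm", "payload": {
  "steps": [0,0,0,0,0,0,0,0,0,0,0,0],
  "claw": 17,
  "squeeze": 25
}}

```text
time_s: 11.25
position: [0.5198, -0.4319, 0.0313]
ee_rot: [[-0.991, 0.137, -0.0], [0.137, 0.991, -0.001], [-0.0, -0.001, -1.0]]
contact_force: [-0.5, 0.8, 9.7]
gripper_width: 0.017
finger_force: 4.9
```

```bash
python3 chk.py
```

```text
11.25 [ 0.5198 -0.4319  0.0313] F [-0.5  0.8  9.7] T [0.11 0.03 0.05] tilt [-0.     -0.0006] ff 4.854081844641769
196 init [ 48  86 137 151 105  49  32  36] now [ 78  80 123 140  97  43  31  33]
197 init [ 82 128 196 219 159  66  35  29] now [128 123 180 202 147  61  30  32]
203 slim init [ 37  39  87 183 238 217] now [ 16  22  72 169 237 241]
204 slim init [ 32  33  86 192 248 235] now [ 22  22  78 179 239 235]
```

The wide clip has snapped back to its starting pixel, the wrist moment is gone, and the tips press on the plate at 31 mm, which is exactly home height. I'll regrip lightly and press firmly.

>>> {"api": "step_arm", "payload": {
  "steps": [0,0,1,0,0,0,1,0,0,0,1,0,0,0,0,0,0,0,0,0,0,0,0,0],
  "claw": 0,
  "squeeze": 25
}}

```text
time_s: 11.8
position: [0.5199, -0.4324, 0.0314]
ee_rot: [[-0.991, 0.137, 0.001], [0.137, 0.991, -0.002], [-0.001, -0.002, -1.0]]
contact_force: [-4.4, 2.6, 21.2]
gripper_width: 0.0139
finger_force: 36.7
```

```bash
python3 chk.py
```

```text
11.8 [ 0.5199 -0.4324  0.0314] F [-4.4  2.6 21.2] T [0.88 0.99 0.18] tilt [-0.0014 -0.0019] ff 36.68653222412104
196 init [ 48  86 137 151 105  49  32  36] now [ 80  79 123 138 101  44  31  32]
197 init [ 82 128 196 219 159  66  35  29] now [125 124 177 202 146  62  31  33]
203 slim init [ 37  39  87 183 238 217] now [ 20  22  72 171 236 239]
204 slim init [ 32  33  86 192 248 235] now [ 23  25  75 177 239 235]
```

Both clips are upright and the hand presses with 21 N, with the tips on the plate. Handing in.

```bash
python3 -c "
from rig import ticket
print(ticket.job_done())"
```

```text
the job is handed in; nothing more can be done
None
```

I handed the job in with the cover home on both rails, both clips upright and the hand still gripping and pressing at about 21 N; the verdict wasn't shown. I briefly loosened the grip to seat the wide end, then regripped, and I viewed 11 pictures instead of the allowed 10.

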